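# Bolt the analyser's cover and hold its side up on a lever jack

### The arm

A 6-joint arm with a two-finger parallel gripper is mounted at the origin on the work surface. World frame = base frame: x ahead of the robot, y to its left, z up, the work surface at z = 0. Lengths are in m, angles in degrees, forces in N, time in s.
With the tool pointing down it reaches from about 0.4 to 0.825 m from the base axis. Payload 7 kg.
Tool frame: the origin (TCP) lies on the centre line of the jaws, within the pads' length; the fingertips stand 14 mm ahead of it and the grasp point (between the pads) lies 5 mm behind it; z points along the fingers, x is the direction in which the jaws open and shut, and the axes are right-handed (so a half turn about z gives the same grasp; the last joint's range is limited). The gripper opens to 88 mm and grips with 3 to 60 N. Pads are 19 mm wide; open, the fingers measure 130 mm over their backs; the gripper's body (78 mm by 193 mm) begins 47 mm behind the grasp point.
Start: joints at [-60.384, 20.546, 0.682, 0, -70.136, -16.507], TCP at [0.153, -0.657, 0.241] pointing down, gripper open.
Joint ranges: [-176.03, 176.03], [-82.01, 121.73], [-58.28, 71.71], [-173.87, 95.51], [-174.79, -0.11], [-173.66, 173.66]. Speed limits (degrees/s): [136.94, 136.94, 172.46, 180, 180, 180].

### API

Orientations are given as [roll, pitch, yaw] about the fixed x, y, z axes, in that order (R = Rz(yaw) Ry(pitch) Rx(roll)).
In Python, from plant import * gives the robot as it stands.
- The arm moves only by the shell command python3 -m handwheel 'ROWS' [OPENING]. ROWS is JSON, a list of rows, each a list of 2 entries, a list of its own where there are three numbers: the shift along the tool's x, y, z each as a share of 0.2 m, from -1 to 1, then the turn, a rotation vector about the tool's x, y, z each as a share of 360 degrees, from -1 to 1. In form: [[[tx, ty, tz], [ax, ay, az]], ...]. A call has 1 to 5 rows; each row is the pose to reach, as a shift and turn from the pose commanded when the call began, along the tool's axes at that moment, turning the shorter way round; what a row does not reach only later rows make up. A row lasts 1/12 s, in which the tool goes at most 41.7 mm and 7.16 degrees, less where a joint would pass 70% of its speed; a pose out of reach is approached as far as the arm can. A call with a number of a shift or a turn outside -1 to 1 is refused whole. A call with a gripper value outside its range is refused whole. OPENING is the closure, from -1 (fully open) to 1 (shut), set as the call begins (- or left out, the last holds). The fingers move at their own pace and stop on an object; the grip force is fixed at half the most. Time passes only in rows, so rows that repeat a pose let the fingers close. It gives the time, the measured TCP pose, the force and the opening at its end, in the units of the state.
- get_obs(): the state, without advancing time (a new reading comes with each control period).
- snapshot(name): name is "scene" or "top" or "wrist"; returns a dict with "color" (480x640x3 uint8, red, green, blue), "z_map" (480x640 float32, m along the optical axis (not along the pixel's ray), 0 where there is no reading), "intrinsics" (3x3 intrinsics, pixels), "rvec" (rotation vector, rad) and "tvec" (3), from world to camera coordinates, as OpenCV has them. Camera axes: x right, y down, z forward; pixel columns grow to the right and rows downward; lengths in m; the calibration is good to about 2 mm. A picture is of the moment at which its call begins.
- close_job(): hands the job in, once; it reports no verdict.
The state is a dict: "clock": time; "joint_pos": joint angles; "qvel": joint speeds; "tau": joint torques, N m; "tool_pos": TCP position; "orientation": TCP orientation; "force": force on the tool from outside, world axes, zero at the start; "moment": the same for the moment, N m; "opening": finger opening in m.
Only numpy, scipy, OpenCV 4.12 (cv2) and the standard library are available. Lean on these libraries where they do the work, as an engineer would, in place of code of your own. Each camera call takes 0.05 s, during which the arm holds its last target. There are 200 camera calls.

### The job

Slide the barrel bolt on top of the desktop analyser fully home into its keeper so the covers stay shut, then stand the small lever jack flat on the desk with its saddle centred under the pad of the lift bracket marked with a raised triangle, and take the hand off it. Pump the jack once as a trial: press the handle right down so that the analyser's side rises, and let the handle come all the way up again so that the analyser sits back down; then press the handle right down a second time and finish while still holding it down, the analyser's side carried by the jack alone. Leave the other things on the desk where they are.

Things in the scene. Friction and masses are not known exactly. Their poses are not given: they have to be found in the camera images.
- analyser: Fixed base of the desktop analyser, a low white case 220 (x) x 300 (y) x 120 high, hinged along its +y lower edge (hinge line along x, at y = +300, z = 50) so that its -y side can be lifted. Origin on the desk under the middle of the -y (lift) side face; x along that face, y into the case, z up. The case stands from y = 0 to +300, x from -110 to +110.
- case (a joint): Tilt of the analyser case about its hinge, rad: 0 sitting on its feet, growing as the -y side is lifted (0.05 is about 17 mm at the lift pad). It weighs about 3.4 kg (2.9 to 3.9) and falls back by itself.
- lift_pad (a point): Centre of the lower face of the round rubber lift pad (30 diameter, 6 thick) under the lift bracket, 38 out from the case's -y side face (at x = 0, y = -38 in the analyser's frame) and 58 above the desk; axes as the analyser's. The aluminium bracket is 56 wide (x), sticks out 62 from the case, is 10 thick, top 74 above the desk, and carries a raised triangle of dark steel rods above the pad. A plain shorter lug (28 wide, 30 out) at x = +82 is not the lift point.
- bolt_knob (a point): Half-way up the exposed knob of the barrel bolt: an upright round steel stud, 14 diameter, top 40 above the case's top, this point 28 above it (148 above the desk). The bolt lies along the analyser's x on the case's top, 80 in from the lift side. Axes as the analyser's. Guides 24 wide and 22 high stand on the case's top about the rod; they stay over 13 clear of the knob's axis in x.
- bolt (a joint): Travel of the bolt towards the analyser's +x, m: starts 0 to 0.010, 0.035 is fully home in the keeper (hard stop). Sliding friction about 2 N, no spring.
- jack: Small loose lever jack of steel, about 0.9 kg. Origin on its underside; x points to the nose with the saddle, -x to the handle, z up. Base plate from x = -140 to +65, 60 wide, 8 thick. Pressing the handle down raises the saddle; a spring lifts the handle again.
- jack_grip (a point): Grip point in the jack's upright tower (36 wide in y, 30 long in x, 80 high), at x = -30 and 58 above the jack's underside, so 22 below the tower's top; axes as the jack's. The handle starts 5 behind the tower.
- saddle_top (a point): Centre of the top face of the jack's round steel saddle (36 diameter), at x = +45 of the jack, 52 above the desk when lowered; that is 75 ahead of the grip point. Rises 24 with the full handle stroke. Axes as the jack's.
- handle_end (a point): Centre of the upper face of the press plate (40 long, 50 wide, 8 thick) at the end of the jack's handle, 150 behind the jack's origin (at x = -150) and 103 above the desk when up; fully down it lies at about x = -158 and 45 above the desk. It swings about a pivot at x = -50, 55 high, with 110 radius. Pressing needs about 2 N free and 8 to 12 N with the analyser's weight.
- jack_handle (a joint): Handle angle, rad: 0 fully up (sprung), 0.55 fully down at its stop; about 0.14 brings the saddle against the pad.
- sanitiser: Bystander: clear pump bottle, 68 diameter, 205 high; origin under its centre.
- mug: Bystander: white mug, 80 diameter, 92 high; origin under its centre.
- phone: Bystander: phone lying flat, 72 x 148 x 8; origin under its centre.
- stapler: Bystander: stapler, 135 x 34 x 48; origin under its centre, length along its x.
- marker: Bystander: flat grey marker with black cap, 115 x 22 x 13, length along its x; origin under its centre.
- tape: Bystander: roll of clear tape, 64 diameter, 20 high; origin under its centre.
Mind the look-alikes: they are no part of the job. There is more than one size of the jack; the job needs the smaller.

How it is judged (in metres and radians):
On the way, in this order (a step that is already met when the one before it is completed fails the run):
1. the bolt is fully home in its keeper (value of joint bolt above 0.03 m and value of joint case below 0.01 rad), for 0.2 s.
2. the jack stands flat on the desk, saddle under the marked lift pad, handle up, not touched by the fingers (horizontal distance between saddle_top and lift_pad below 0.014 m and angle between jack's own z axis and vertical below 0.05 rad and height (world z) of jack below 0.005 m and value of joint bolt above 0.03 m and value of joint jack_handle below 0.1 rad and contact force between the fingers and jack below 0.3 N), for 0.2 s.
3. trial stroke: the handle is pressed right down and the jack lifts the analyser's side (horizontal distance between saddle_top and lift_pad below 0.014 m and angle between jack's own z axis and vertical below 0.05 rad and height (world z) of jack below 0.005 m and value of joint jack_handle above 0.47 rad and value of joint case above 0.035 rad and contact force between jack and analyser above 5 N and contact force between each of the arm, the fingers and analyser below 0.5 N and value of joint bolt above 0.03 m), for 0.2 s.
4. the handle has come all the way up and the analyser sits on its feet again (horizontal distance between saddle_top and lift_pad below 0.014 m and angle between jack's own z axis and vertical below 0.05 rad and height (world z) of jack below 0.005 m and value of joint jack_handle below 0.08 rad and value of joint case below 0.006 rad), for 0.1 s.
At the end, for the whole second after the job is handed in: Fingers press the handle down (>2 N, past 0.47 rad); case tilted over 0.035 rad, on the jack with over 5 N, untouched by the arm; jack flat, saddle within 14 mm of the pad centre; bolt past 30 mm; each bystander within 30 mm of its start; all through the last second (all of step 3 and contact force between the fingers and jack above 2 N and velocity of joint case below 0.05 rad/s and distance of each of sanitiser, mug, phone, stapler, marker, tape from where it was at the start of the episode below 0.03 m); the arm keeps its last pose, push and grip.
It fails at once if a bystander is pushed away or knocked over (distance of any of sanitiser, mug, phone, stapler, marker, tape from where it was at the start of the episode above 0.03 m or angle between any of sanitiser, mug's own z axis and vertical above 0.5 rad).
It also fails if it takes over 64 s, if anything falls off the work surface, if the arm or the gripper's body presses on something with over 40 N, if the wrist force passes 120 N, or if a joint passes its speed limit or range.

## Working session

There is one attempt and no reset: what is moved stays moved. The work goes in short steps, Python scripts to look and compute and a shell command to move; the robot and the scene stay as the last step left them, time stands still between calls to the robot, and variables do not carry over. Pictures are saved under pics/ and viewed, about 8 in all and at most 12, crops included, and the job is handed in when it is done.

```bash
ls; mkdir -p pics; cat > h.py <<'E'
from plant import *
import numpy as np, cv2
from scipy.spatial.transform import Rotation as R
def cloud(s):
    z=s["z_map"].astype(float);K=s["intrinsics"];v,u=np.indices(z.shape)
    P=np.stack([(u-K[0][2])/K[0][0]*z,(v-K[1][2])/K[1][1]*z,z],-1)
    Rm=cv2.Rodrigues(np.array(s["rvec"],float))[0]
    W=(P-np.array(s["tvec"]).ravel())@Rm; W[z<=0]=np.nan; return W
def save(n,c): cv2.imwrite("pics/"+n,c[...,::-1])
def rel(target,ypr=None):
    """row entries to reach world target from present measured pose; ypr=[roll,pitch,yaw] deg"""
    o=get_obs();R0=R.from_euler('xyz',o["orientation"],degrees=True)
    t=R0.inv().apply(np.array(target)-o["tool_pos"])/0.2
    a=np.zeros(3)
    if ypr is not None: a=(R0.inv()*R.from_euler('xyz',ypr,degrees=True)).as_rotvec()/(2*np.pi)
    return t.round(4),a.round(4)
E
python3 - <<'E'
from h import *
for n in("top","scene"):
    s=snapshot(n);save(n+"0.png",s["color"]);np.savez(n+"0.npz",W=cloud(s),C=s["color"])
    print(n,s["intrinsics"],(-cv2.Rodrigues(np.array(s["rvec"],float))[0].T@np.array(s["tvec"]).ravel()))
print(get_obs())
E
```

```text
pics
top [[452.186655     0.         316.93267208]
 [  0.         452.186655   237.83683335]
 [  0.           0.           1.        ]] [0.45877748 0.02743009 1.06538362]
scene [[473.20402192   0.         327.79058799]
 [  0.         473.20402192 243.29568611]
 [  0.           0.           1.        ]] [ 1.25180526 -0.61067528  0.86681691]
{'clock': 0.1, 'joint_pos': array([-6.03856244e+01,  2.05874305e+01,  6.38475286e-01, -2.04903195e-02,
       -7.01361870e+01, -1.65099199e+01]), 'qvel': array([ 0.0557966 , -0.06483952,  0.06424877,  0.08279266, -0.02936305,
        0.05011229]), 'tau': array([-2.87544397e-03, -5.84161735e+01,  2.93750525e+01,  7.01558679e+00,
        1.01311225e-02, -6.97946643e-05]), 'tool_pos': array([ 0.15296533, -0.65699602,  0.23970242]), 'orientation': array([-1.79994271e+02, -8.71065039e-02,  1.03097475e+02]), 'force': array([-0.2626588 , -0.11214361,  0.33097432]), 'moment': array([ 0.01343866,  0.025846  , -0.0165305 ]), 'opening': 0.08753510129991803}
```

View pics/top0.png

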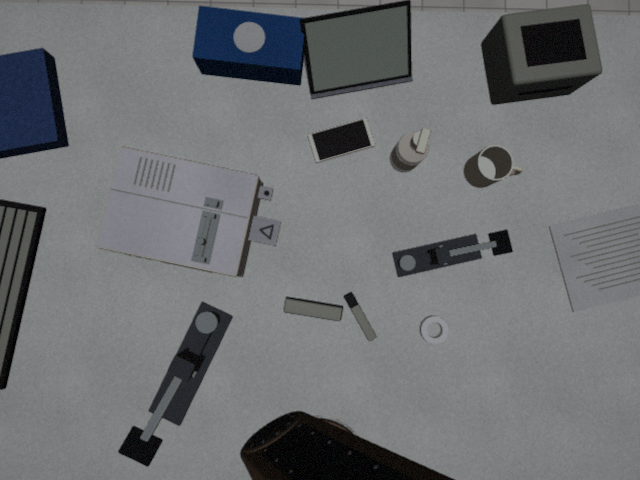

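View pics/scene0.png

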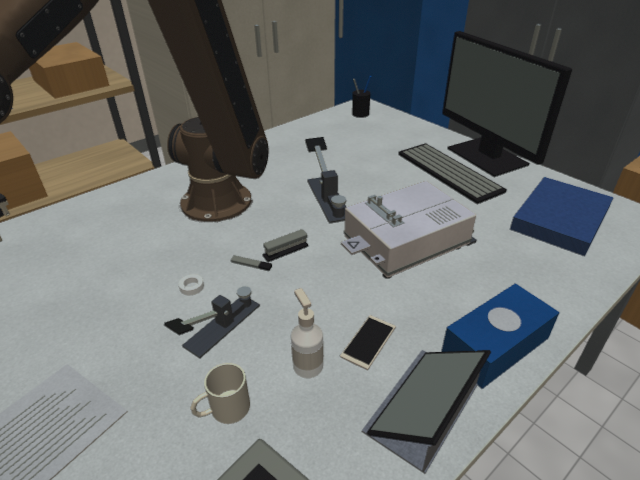

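The top view shows the analyser at left (bracket with triangle at about (266,231), bolt at (206,230)). The small jack is at (440,255) with its saddle at (407,263) and its handle plate at (499,242). The large jack at lower left is the decoy. The scene view agrees. Next I measure.

```bash
python3 - <<'E'
from h import *
d=np.load("top0.npz");W=d["W"];C=d["C"]
vv,uu=np.indices(W.shape[:2])
def box(u0,u1,v0,v1): return (uu>=u0)&(uu<u1)&(vv>=v0)&(vv<v1)
def rect(m,name):
    r=cv2.minAreaRect(W[m][:,:2].astype(np.float32)*1000);print(name,m.sum(),np.round(r[0],1),np.round(r[1],1),round(r[2],2),"z",np.nanmedian(W[m][:,2]).round(4))
    return cv2.boxPoints(r)
z=W[...,2]
m=box(85,270,140,285)&(z>.112)&(z<.128);print(rect(m,"casetop").round(1))
m=box(240,285,205,250)&(z>.066)&(z<.085)&(W[...,1]<W[231,255,1]);print(rect(m,"bracket").round(1), np.nanmean(W[m],0))
m=box(180,240,190,270)&(z>.150);print("knob",m.sum(),np.nanmean(W[m],0),np.nanmax(z[box(180,240,190,270)]))
for a in np.argwhere(m)[:40:4]: print(a,W[tuple(a)].round(3))
m=box(385,430,240,280)&(z>.045)&(z<.06);rect(m,"saddle");
m=box(420,450,240,275)&(z>.074)&(z<.09);rect(m,"tower")
m=box(480,515,225,260)&(z>.09)&(z<.115);rect(m,"plate")
m=box(385,485,230,280)&(z>.004)&(z<.014);print(rect(m,"base").round(1))
E
```

```text
casetop 14488 [577.6 299.5] [300.3 220.3] 78.67 z 0.1209
[[440.1 173.9]
 [656.1 130.6]
 [715.1 425. ]
 [499.1 468.3]]
bracket 587 [541.1 118.4] [53.8 56. ] 79.03 z 0.075
[[508.5  97.3]
 [563.5  86.6]
 [573.7 139.5]
 [518.8 150.1]] [0.54142227 0.11636687 0.07510468]
knob 44 [0.51290039 0.24034439 0.15959857] 0.1646803290649784
[237 199] [0.519 0.242 0.162]
[238 199] [0.517 0.243 0.16 ]
[238 203] [0.518 0.236 0.155]
[239 200] [0.515 0.241 0.16 ]
[240 197] [0.513 0.246 0.163]
[240 201] [0.513 0.24  0.157]
[241 197] [0.511 0.246 0.163]
[241 201] [0.511 0.238 0.162]
[242 197] [0.509 0.247 0.16 ]
[242 201] [0.509 0.238 0.164]
saddle 197 [ 473.5 -196.9] [34.4 33.8] 89.91 z 0.0526
tower 224 [ 491.3 -269.6] [35.7 30.1] 11.86 z 0.0805
plate 508 [ 516.5 -377.2] [49.8 58. ] 13.08 z 0.1038
base 1456 [ 492.6 -274.1] [113.3 235.8] 0.58 z 0.0084
[[ 434.8 -156.8]
 [ 437.1 -392.6]
 [ 550.4 -391.4]
 [ 548.1 -155.6]]
```

```bash
python3 - <<'E'
from h import *
c=np.load("top0.npz")["C"]
a=cv2.resize(c[180:280,150:290],None,fx=5,fy=5,interpolation=2)
save("crop1.png",np.clip(a.astype(int)*1.4,0,255).astype(np.uint8))
E
```

```text
(no output)
```

View pics/crop1.png

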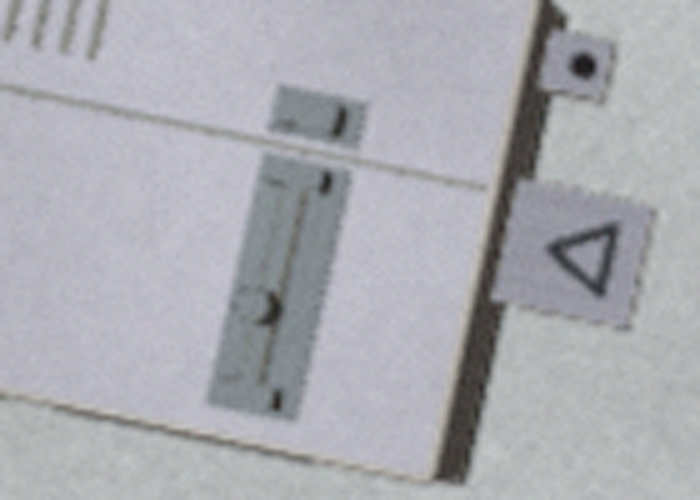

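Everything measured agrees with the sizes given. The lift pad is at (0.5406, 0.115), the knob at about (0.513, 0.240), and the bolt goes home along (0.981, −0.197). I'll turn the tool so its x lies along the case's y, so that tool y becomes the bolt's direction.

```bash
python3 -m handwheel '[[[0,0,-0.25],[0,0,0.0679]],[[0,0,-0.25],[0,0,0.0679]],[[0,0,-0.25],[0,0,0.0679]],[[0,0,-0.25],[0,0,0.0679]],[[0,0,-0.25],[0,0,0.0679]]]' -1
python3 -m handwheel '[[[0,0.885,0],[0,0,0]],[[0,0.885,0],[0,0,0]],[[0,0.885,0],[0,0,0]],[[0,0.885,0],[0,0,0]],[[0,0.885,0],[0,0,0]]]'
python3 -m handwheel '[[[0.95,0,0],[0,0,0]],[[0.95,0,0],[0,0,0]],[[0.95,0,0],[0,0,0]],[[0.95,0,0],[0,0,0]],[[0.95,0,0],[0,0,0]]]'
python3 -c "
from h import *
print(rel([.513,.2405,.20],[180,0,78.67]))"
```

```text
clock: 0.52
tool_pos: [0.153, -0.6572, 0.2904]
orientation: [-180.0, -0.0, 78.5]
force: [0.1, -0.2, -0.7]
opening: 0.0877
clock: 0.93
tool_pos: [0.3319, -0.692, 0.2879]
orientation: [-179.9, -0.1, 79.0]
force: [-1.2, 1.1, -1.2]
opening: 0.0874
clock: 1.35
tool_pos: [0.3642, -0.5024, 0.2903]
orientation: [-180.0, -0.1, 78.9]
force: [-0.5, -0.6, 0.1]
opening: 0.0877
(array([3.7879, 0.0133, 0.4551]), array([-0.    , -0.0001,  0.0006]))
```

```bash
for i in 1 2 3 4; do python3 -m handwheel '[[[0.945,0,0],[0,0,0]],[[0.945,0,0],[0,0,0]],[[0.945,0,0],[0,0,0]],[[0.945,0,0],[0,0,0]],[[0.945,0,0],[0,0,0]]]' | sed -n 2p; done
python3 -m handwheel '[[[0,0,0.3],[0,0,0]],[[0,0,0.3],[0,0,0]],[[0,0,0.3],[0,0,0]]]'
python3 - <<'E'
from h import *
print(rel([.513,.2405,.158],[180,0,78.67]))
s=snapshot("wrist");W=cloud(s);save("wrist1.png",s["color"])
m=(W[...,2]>.148)&(W[...,2]<.166);u=np.argwhere(m);print(m.sum(),u.mean(0) if len(u) else 0,np.nanmean(W[m],0),np.nanmedian(W[m],0))
E
```

```text
tool_pos: [0.4009, -0.3174, 0.2905]
tool_pos: [0.4382, -0.1322, 0.2906]
tool_pos: [0.4756, 0.0534, 0.2903]
tool_pos: [0.5128, 0.2391, 0.2897]
clock: 3.27
tool_pos: [0.51, 0.2344, 0.2253]
orientation: [-179.6, 0.4, 78.8]
force: [-0.1, -0.3, -0.6]
opening: 0.088
(array([0.0349, 0.0109, 0.3363]), array([-0.001 ,  0.001 ,  0.0004]))
537 [267.71880819 320.9310987 ] [0.51026808 0.24093219 0.15815129] [0.50979342 0.24091163 0.15953823]
```

View pics/wrist1.png

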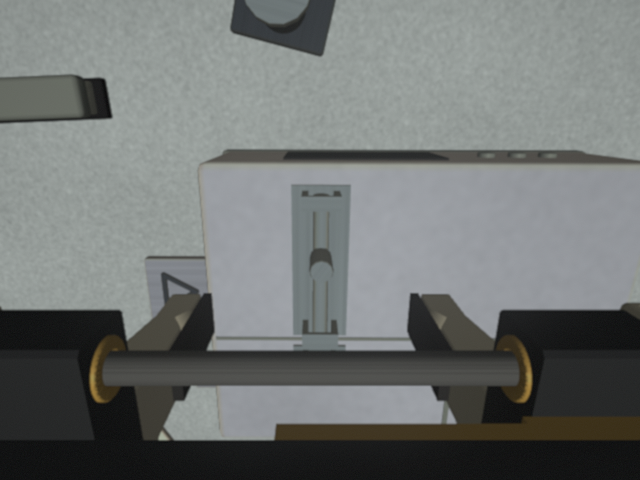

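The knob is at about (320,265), centred between the jaws, and the wrist reading (0.510, 0.241) agrees to 3 mm. Descend and grip.

```bash
python3 -m handwheel '[[[0.01,0,0.2],[0,0,0]],[[0.01,0,0.3],[0,0,0]],[[0.01,0,0.3],[0,0,0]]]'
python3 -c "
from h import *
print(rel([.512,.2405,.159],[180,0,78.67]))"
```

```text
clock: 3.57
tool_pos: [0.5117, 0.236, 0.1682]
orientation: [-179.8, 0.2, 78.7]
force: [-0.8, -0.4, 0.9]
opening: 0.0873
(array([ 0.0224, -0.0026,  0.0458]), array([-0.0005,  0.0006,  0.    ]))
```

```bash
python3 -m handwheel '[[[0.01,0,0.045],[0,0,0]],[[0.01,0,0.045],[0,0,0]],[[0.01,0,0.045],[0,0,0]]]'
python3 -m handwheel '[[[0,0,0],[0,0,0]],[[0,0,0],[0,0,0]],[[0,0,0],[0,0,0]],[[0,0,0],[0,0,0]],[[0,0,0],[0,0,0]]]' 1
python3 -m handwheel '[[[0,0,0],[0,0,0]],[[0,0,0],[0,0,0]],[[0,0,0],[0,0,0]],[[0,0,0],[0,0,0]],[[0,0,0],[0,0,0]]]' 1
```

```text
clock: 3.82
tool_pos: [0.5142, 0.2398, 0.1632]
orientation: [179.9, -0.1, 78.7]
force: [-0.9, 0.2, 1.3]
opening: 0.0877
clock: 4.23
tool_pos: [0.5134, 0.2393, 0.1619]
orientation: [180.0, -0.0, 78.7]
force: [0.0, 0.3, -0.3]
opening: 0.0595
clock: 4.65
tool_pos: [0.5133, 0.2393, 0.1615]
orientation: [-180.0, 0.0, 78.7]
force: [-0.4, 0.4, -0.3]
opening: 0.0266
```

```bash
python3 -m handwheel '[[[0,0,0],[0,0,0]],[[0,0,0],[0,0,0]],[[0,0,0],[0,0,0]],[[0,0,0],[0,0,0]]]' 1
python3 -m handwheel '[[[0,0.02,0],[0,0,0]],[[0,0.04,0],[0,0,0]],[[0,0.06,0],[0,0,0]],[[0,0.08,0],[0,0,0]],[[0,0.1,0],[0,0,0]]]'
```

```text
clock: 4.98
tool_pos: [0.5134, 0.2396, 0.1616]
orientation: [180.0, -0.0, 78.7]
force: [0.3, 1.9, -0.2]
opening: 0.0126
clock: 5.4
tool_pos: [0.5335, 0.2355, 0.1615]
orientation: [180.0, -0.0, 78.7]
force: [-1.5, 3.5, 0.5]
opening: 0.0123
```

```bash
python3 -m handwheel '[[[0,0.02,0],[0,0,0]],[[0,0.03,0],[0,0,0]],[[0,0.04,0],[0,0,0]],[[0,0.04,0],[0,0,0]],[[0,0.04,0],[0,0,0]]]'
python3 -m handwheel '[[[0,0.01,0],[0,0,0]],[[0,0.02,0],[0,0,0]],[[0,0.03,0],[0,0,0]],[[0,0.03,0],[0,0,0]],[[0,0.03,0],[0,0,0]]]'
```

```text
clock: 5.82
tool_pos: [0.5414, 0.2339, 0.1616]
orientation: [179.9, -0.0, 78.7]
force: [3.3, 3.5, -2.5]
opening: 0.0125
clock: 6.23
tool_pos: [0.5449, 0.2331, 0.1615]
orientation: [-179.8, -0.0, 78.7]
force: [-9.0, 7.7, 3.9]
opening: 0.0127
```

```bash
python3 -m handwheel '[[[0,0.01,0],[0,0,0]],[[0,0.02,0],[0,0,0]],[[0,0.02,0],[0,0,0]],[[0,0.02,0],[0,0,0]]]'
```

```text
clock: 6.57
tool_pos: [0.5454, 0.2329, 0.1613]
orientation: [-179.5, 0.0, 78.7]
force: [-25.9, 12.8, 13.4]
opening: 0.0125
```

The bolt has moved 32.7 mm and met its hard stop at 26 N. Back off, open and lift.

```bash
python3 -m handwheel '[[[0,-0.035,0],[0,0,0]],[[0,-0.035,0],[0,0,0]],[[0,-0.035,0],[0,0,0]],[[0,-0.035,0],[0,0,0]],[[0,-0.035,0],[0,0,0]]]' -1
python3 -m handwheel '[[[0,0,0],[0,0,0]],[[0,0,0],[0,0,0]],[[0,0,0],[0,0,0]]]'
python3 -m handwheel '[[[0,0,-0.6],[0,0,0]],[[0,0,-0.6],[0,0,0]],[[0,0,-0.6],[0,0,0]],[[0,0,-0.6],[0,0,0]],[[0,0,-0.6],[0,0,0]]]'
python3 - <<'E'
from h import *
o=get_obs();print(o["joint_pos"].round(1))
print(rel([.4913,-.2696,.28],[180,0,13.6]))
s=snapshot("top");W=cloud(s);z=W[...,2];m=np.zeros(z.shape,bool);m[190:270,170:240]=1;m&=(z>.150)&(z<.17);print("knob",m.sum(),np.nanmean(W[m],0))
E
```

```text
clock: 6.98
tool_pos: [0.544, 0.2326, 0.1615]
orientation: [-180.0, 0.0, 78.6]
force: [0.4, -0.2, -0.1]
opening: 0.0407
clock: 7.23
tool_pos: [0.5439, 0.2329, 0.1614]
orientation: [-180.0, 0.0, 78.6]
force: [-0.1, 0.0, 0.1]
opening: 0.0603
clock: 7.65
tool_pos: [0.5447, 0.2338, 0.2844]
orientation: [179.8, -0.2, 78.7]
force: [0.5, 0.0, -1.2]
opening: 0.0865
[  42.1   11.2   -6.4    0.   -72.1 -143.5]
(array([-2.5205,  0.2327,  0.0127]), array([ 1.000e-04, -9.000e-04,  1.807e-01]))
knob 0 [nan nan nan]<stdin>:4: RuntimeWarning: Mean of empty slice
```

```bash
for i in 1 2 3; do python3 -m handwheel '[[[-0.84,0.078,0],[0,0,0]],[[-0.84,0.078,0],[0,0,0]],[[-0.84,0.078,0],[0,0,0]],[[-0.84,0.078,0],[0,0,0]],[[-0.84,0.078,0],[0,0,0]]]'|sed -n 2p; done
for i in 1 2 3; do python3 -m handwheel '[[[0,0,0],[0,0,-0.0798]],[[0,0,0],[0,0,-0.0798]],[[0,0,0],[0,0,-0.0798]],[[0,0,0],[0,0,-0.0798]],[[0,0,0],[0,0,-0.0798]]]'|sed -n 2,3p; done
python3 -m handwheel '[[[0,0,0.4],[0,0,-0.0798]],[[0,0,0.4],[0,0,-0.0798]],[[0,0,0.4],[0,0,-0.0798]],[[0,0,0.4],[0,0,-0.0798]],[[0,0,0.4],[0,0,-0.0798]]]'|sed -n 2,3p
python3 - <<'E'
from h import *
print(rel([.4913,-.2696,.12],[180,0,193.6]),get_obs()["joint_pos"].round(1))
s=snapshot("wrist");W=cloud(s);save("wrist2.png",s["color"])
z=W[...,2]
for lo,hi,n in((.075,.086,"tower"),(.045,.06,"saddle")):
    m=((z>lo)&(z<hi)&(np.hypot(W[...,0]-.485,W[...,1]+.23)<.08)).astype(np.uint8)
    k,l,st,_=cv2.connectedComponentsWithStats(m);i=1+st[1:,4].argmax();q=W[l==i];r=cv2.minAreaRect(q[:,:2].astype(np.float32)*1000);print(n,st[i],np.round(r[0],1),np.round(r[1],1),r[2])
s=snapshot("top");W=cloud(s);z=W[...,2]
m=np.zeros(z.shape,bool);m[190:270,170:240]=1;m&=(z>.150)&(z<.17);print("knob",m.sum(),np.nanmean(W[m],0))
E
```

```text
tool_pos: [0.5239, 0.0602, 0.2803]
tool_pos: [0.5062, -0.1074, 0.2801]
tool_pos: [0.4887, -0.2752, 0.2795]
tool_pos: [0.4899, -0.27, 0.28]
orientation: [-179.9, -0.1, 107.7]
tool_pos: [0.4902, -0.2699, 0.2805]
orientation: [-180.0, -0.1, 136.2]
tool_pos: [0.4903, -0.27, 0.2809]
orientation: [180.0, -0.1, 164.8]
tool_pos: [0.4901, -0.2701, 0.2004]
orientation: [180.0, -0.1, -166.6]
(array([-0.0072,  0.0005,  0.4021]), array([ 0.0001, -0.0003, -0.0005])) [ -8.8  11.5 -17.3   0.  -61.3  22.2]
tower [ 285  215   51   41 2035] [ 490.6 -272.2] [35.9 29.8] 12.972054481506348
saddle [ 289  290   42   42 1383] [ 473.5 -198.7] [34.7 35.7] 11.19272518157959
knob 44 [0.54345408 0.23436856 0.15985966]
```

View pics/wrist2.png

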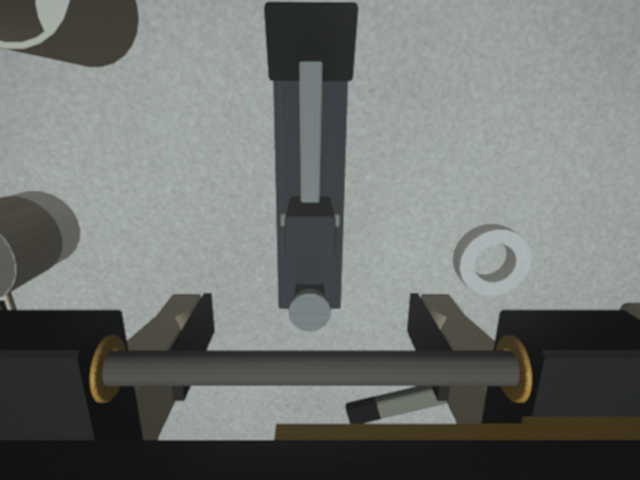

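The jack is centred under the jaws (tower (311,230), saddle (309,311)), with the mug, bottle and tape clear of the fingers. Descend and grip the tower.

```bash
python3 -m handwheel '[[[0,0.005,0.5],[0,0,0]],[[0,0.005,0.5],[0,0,0]],[[0,0.005,0.72],[0,0,0]],[[0,0.005,0.735],[0,0,0]],[[0,0.005,0.735],[0,0,0]]]'
python3 -m handwheel '[[[0,0,0],[0,0,0]],[[0,0,0],[0,0,0]],[[0,0,0],[0,0,0]],[[0,0,0],[0,0,0]],[[0,0,0],[0,0,0]]]' 1
python3 -m handwheel '[[[0,0,0],[0,0,0]],[[0,0,0],[0,0,0]],[[0,0,0],[0,0,0]],[[0,0,0],[0,0,0]]]' 1
```

```text
clock: 11.13
tool_pos: [0.487, -0.2683, 0.0499]
orientation: [179.8, -0.4, -166.9]
force: [-0.8, -0.2, -0.6]
opening: 0.0878
clock: 11.55
tool_pos: [0.4912, -0.2694, 0.0562]
orientation: [-179.9, 0.2, -166.5]
force: [-0.1, 0.6, -0.1]
opening: 0.0603
clock: 11.88
tool_pos: [0.4902, -0.2692, 0.0547]
orientation: [-180.0, -0.0, -166.4]
force: [-1.1, 0.4, 2.7]
opening: 0.0359
```

```bash
python3 -m handwheel '[[[0,0,-0.05],[0,0,0]],[[0,0,-0.1],[0,0,0]],[[0,0,-0.15],[0,0,0]],[[0,0,-0.15],[0,0,0]],[[0,0,-0.15],[0,0,0]]]'
python3 -c "
from h import *
print(get_obs()['tool_pos'],rel([.508,-.047,.0847],[180,0,168.7]))"
```

```text
clock: 12.3
tool_pos: [0.4908, -0.2692, 0.0854]
orientation: [-180.0, 0.1, -166.4]
force: [-0.5, 0.5, -8.9]
opening: 0.0359
[ 0.4907954  -0.26919537  0.08538004] (array([-0.3443,  1.0598,  0.0034]), array([-0.    ,  0.0003,  0.0691]))
```

```bash
for i in 1 2; do python3 -m handwheel '[[[-0.035,0.11,0],[0,0,0]],[[-0.07,0.22,0],[0,0,0]],[[-0.11,0.34,0],[0,0,0]],[[-0.15,0.46,0],[0,0,0]],[[-0.172,0.53,0],[0,0,0]]]'|sed -n 2,5p; done
python3 -m handwheel '[[[0,0,0],[0,0,0.015]],[[0,0,0],[0,0,0.03]],[[0,0,0],[0,0,0.045]],[[0,0,0],[0,0,0.06]],[[0,0,0],[0,0,0.0691]]]'
python3 -m handwheel '[[[0,0,0],[0,0,0]],[[0,0,0],[0,0,0]],[[0,0,0],[0,0,0]]]'
python3 - <<'E'
from h import *
print(rel([.508,-.047,.0577],[180,0,168.7]))
s=snapshot("top");W=cloud(s);save("top2.png",s["color"]);z=W[...,2]
m=((z>.062)&(z<.09)&(np.hypot(W[...,0]-.525,W[...,1]-.027)<.05)).astype(np.uint8)
k,l,st,_=cv2.connectedComponentsWithStats(m)
for i in range(1,k):
  if st[i,4]>30: q=W[l==i];print(st[i],np.round(cv2.minAreaRect(q[:,:2].astype(np.float32)*1000)[:2],1),q[:,2].min(),np.median(q[:,2]))
E
```

```text
tool_pos: [0.4985, -0.1562, 0.0841]
orientation: [180.0, -0.0, -166.4]
force: [0.3, -2.1, -8.8]
opening: 0.0356
tool_pos: [0.5074, -0.0449, 0.0843]
orientation: [180.0, 0.0, -166.4]
force: [0.6, -2.3, -8.6]
opening: 0.0359
clock: 13.55
tool_pos: [0.5069, -0.0469, 0.0841]
orientation: [-180.0, -0.0, 168.4]
force: [0.0, -0.2, -8.2]
opening: 0.0361
clock: 13.8
tool_pos: [0.5072, -0.047, 0.0844]
orientation: [-180.0, -0.0, 168.8]
force: [-0.6, -0.1, -7.9]
opening: 0.0359
(array([-0.0038,  0.0008,  0.1333]), array([-0.    , -0.0001,  0.0003]))
```

View pics/top2.png

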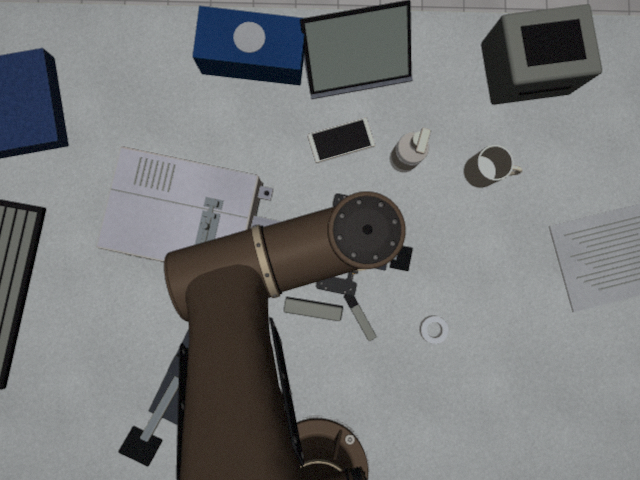

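The top view is blocked by the arm over the jack, so I'll use the scene camera. Lower to about 3 mm above the desk and advance part way.

```bash
python3 -m handwheel '[[[0,0,0.05],[0,0,0]],[[0,0,0.1],[0,0,0]],[[0,0,0.133],[0,0,0]],[[0,0,0.133],[0,0,0]],[[0,0,0.133],[0,0,0]]]'
python3 -m handwheel '[[[0,0.08,0],[0,0,0]],[[0,0.16,0],[0,0,0]],[[0,0.2,0],[0,0,0]],[[0,0.2,0],[0,0,0]],[[0,0.2,0],[0,0,0]]]'
python3 - <<'E'
from h import *
s=snapshot("scene");W=cloud(s);c=s["color"];K=s["intrinsics"]
def px(p):
    return cv2.projectPoints(np.array([p],float),np.array(s["rvec"],float),np.array(s["tvec"],float),np.array(K,float),None)[0].ravel()
o=get_obs();t=o["tool_pos"];d=np.array([.1965,.981])
sad=np.r_[t[:2]+.075*d,.0555];print("pred saddle",sad,px(sad),"pad",px([.5406,.115,.058]))
u,v=px(sad).round().astype(int)
z=W[...,2];w=np.zeros(z.shape,bool);w[v-25:v+25,u-25:u+25]=1
m=w&(z>.049)&(z<.061)&(np.hypot(W[...,0]-sad[0],W[...,1]-sad[1])<.026)
q=W[m];print(m.sum(),np.round(cv2.minEnclosingCircle(q[:,:2].astype(np.float32)*1000),1) if 0 else cv2.minEnclosingCircle(q[:,:2].astype(np.float32)*1000),np.median(q,0))
a=cv2.resize(c[v-65:v+55,u-80:u+80],None,fx=5,fy=5,interpolation=2);save("scn1.png",np.clip(a*1.4,0,255).astype(np.uint8))
E
```

```text
clock: 14.27
tool_pos: [0.5069, -0.0472, 0.057]
orientation: [-179.9, -0.1, 168.7]
force: [-0.4, 0.7, -8.6]
opening: 0.036
clock: 14.68
tool_pos: [0.5153, -0.0074, 0.0581]
orientation: [-180.0, -0.0, 168.8]
force: [-0.1, -0.8, -8.9]
opening: 0.0357
pred saddle [0.52976733 0.06575005 0.0555    ] [337.44551942 254.79467254] pad [353.35505854 248.34517405]
0 ((0.0, 0.0), 0.0) [nan nan nan]
  return _methods._mean(a, axis=axis, dtype=dtype,
  ret = um.true_divide(
```

View pics/scn1.png

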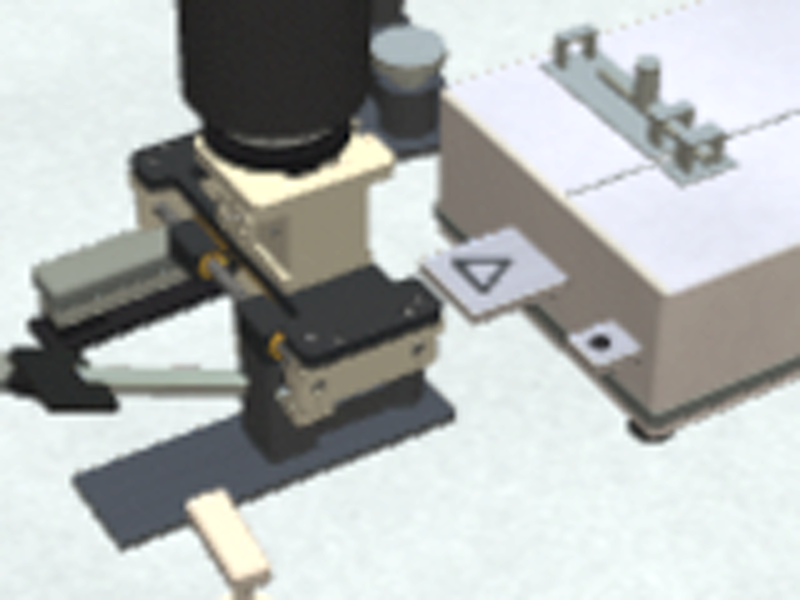

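The scene crop shows the jack flat in the hand, heading at the bracket, with the saddle hidden by the gripper. I'll check the held pose from the base-plate corners instead: front crop (455,412), rear (125,543) and (76,480).

```bash
python3 - <<'E'
from h import *
s=snapshot("scene");K=np.array(s["intrinsics"]);Rm=cv2.Rodrigues(np.array(s["rvec"],float))[0];t=np.array(s["tvec"]).ravel();C=-Rm.T@t
def cast(u,v,z):
    d=Rm.T@np.linalg.inv(K)@[u,v,1];return C+d*(z-C[2])/d[2]
P=[cast(257+a/5,190+b/5,.0115) for a,b in((455,410),(125,543),(76,480))]
o=get_obs()["tool_pos"][:2];d=np.array([.1965,.981]);n=np.array([-.981,.1965])
for p,e in zip(P,[(65,-30),(-140,-30),(-140,30)]):
    r=p[:2]-o;print(p.round(4),"jack x,y if tool at -30,0:",(r@d*1000-30).round(1),(r@n*1000).round(1),"expect",e)
W=cloud(s)
print("bracket pt",cast(257+485/5,190+272/5,.08))
print(rel([.5259-.0004,.0414-.002,.0577]))
E
```

```text
[0.5642 0.0738 0.0115] jack x,y if tool at -30,0: 60.0 -32.3 expect (65, -30)
[ 0.5258 -0.1227  0.0115] jack x,y if tool at -30,0: -140.3 -33.2 expect (-140, -30)
[ 0.4712 -0.1133  0.0115] jack x,y if tool at -30,0: -141.9 22.2 expect (-140, 30)
bracket pt [0.54886861 0.10843885 0.08      ]
(array([-0.0054,  0.2432,  0.0012]), array([0., 0., 0.]))
```

The corners agree with the tool pose to about 3 mm. Advance 52 mm, then lower.

```bash
python3 -m handwheel '[[[-0.005,0.08,0],[0,0,0]],[[-0.005,0.16,0],[0,0,0]],[[-0.005,0.22,0],[0,0,0]],[[-0.005,0.26,0],[0,0,0]],[[-0.005,0.26,0],[0,0,0]]]'
python3 -m handwheel '[[[0,0,0.005],[0,0,0]],[[0,0,0.01],[0,0,0]],[[0,0,0.015],[0,0,0]],[[0,0,0.015],[0,0,0]],[[0,0,0.015],[0,0,0]]]'
```

```text
clock: 15.2
tool_pos: [0.527, 0.0442, 0.058]
orientation: [180.0, 0.0, 168.8]
force: [0.3, -1.1, -7.9]
opening: 0.0361
clock: 15.62
tool_pos: [0.5261, 0.0424, 0.055]
orientation: [-180.0, -0.0, 168.7]
force: [-1.1, -1.9, -4.2]
opening: 0.0358
```

```bash
python3 -m handwheel '[[[0,0.003,0.003],[0,0,0]],[[0,0.003,0.005],[0,0,0]],[[0,0.003,0.005],[0,0,0]],[[0,0.003,0.005],[0,0,0]]]'
python3 -m handwheel '[[[0,0,0],[0,0,0]],[[0,0,0],[0,0,0]],[[0,0,0],[0,0,0]],[[0,0,0],[0,0,0]],[[0,0,0],[0,0,0]]]' -1
python3 -m handwheel '[[[0,0,0],[0,0,0]],[[0,0,0],[0,0,0]],[[0,0,0],[0,0,0]]]'
python3 -m handwheel '[[[0,0,-0.3],[0,0,0]],[[0,0,-0.6],[0,0,0]],[[0,0,-0.8],[0,0,0]],[[0,0,-0.8],[0,0,0]],[[0,0,-0.8],[0,0,0]]]'
python3 - <<'E'
from h import *
s=snapshot("wrist");W=cloud(s);z=W[...,2];save("wrist3.png",s["color"])
print(get_obs()["joint_pos"].round(1))
for n in("wrist","scene"):
    s=snapshot(n);W=cloud(s);z=W[...,2]
    d=np.array([.1965,.981]);r=W[...,:2]-[.526,.042];a=r@d;b=r@np.array([-.981,.1965])
    for lo,hi,c,w,nm in((.074,.086,0,.03,"tower"),(.09,.115,-.12,.04,"plate"),(.046,.057,.075,.03,"saddle")):
        m=((z>lo)&(z<hi)&(abs(a-c)<w)&(abs(b)<.035)).astype(np.uint8)
        k,l,st,_=cv2.connectedComponentsWithStats(m)
        if k>1:
            i=1+st[1:,4].argmax();q=W[l==i];rr=cv2.minAreaRect(q[:,:2].astype(np.float32)*1000);print(n,nm,st[i],np.round(rr[0],1),np.round(rr[1],1),rr[2],np.median(q[:,2]))
E
```

```text
clock: 15.95
tool_pos: [0.5264, 0.0428, 0.0548]
orientation: [-180.0, 0.0, 168.7]
force: [-3.5, -4.9, 5.5]
opening: 0.0359
clock: 16.37
tool_pos: [0.527, 0.0439, 0.0541]
orientation: [180.0, 0.0, 168.7]
force: [-0.1, 0.8, -0.2]
opening: 0.0636
clock: 16.62
tool_pos: [0.5266, 0.0437, 0.0539]
orientation: [180.0, 0.0, 168.7]
force: [-0.3, -0.2, 0.0]
opening: 0.0835
clock: 17.03
tool_pos: [0.5303, 0.0444, 0.222]
orientation: [179.7, 0.6, 168.8]
force: [1.0, 1.1, -0.2]
opening: 0.0873
[ 26.    7.6 -19.7   0.1 -62.2 -37.3]
wrist tower [ 291  204   48   40 1869] [525.4  40.2] [30.4 36. ] 78.78815460205078 0.07968733338278282
wrist plate [ 272    4   88  103 6688] [503.6 -69.1] [55.  50.1] 78.40400695800781 0.10380422678085374
wrist saddle [302 278  24   4  63] [537.5  97.6] [ 3.3 20.1] 78.95655822753906 0.048716282731697744
scene tower [322 247  15  12 112] [527.4  36.4] [32.6 35.8] 80.29735565185547 0.07968007488762353
scene plate [277 254  25  14 221] [506.  -73.7] [55.  53.7] 76.38089752197266 0.10332486375014249
scene saddle [346 251  13   6  26] [547.3 100.9] [34.1 16.7] 31.84714698791504 0.05046901657050429
```

View pics/wrist3.png

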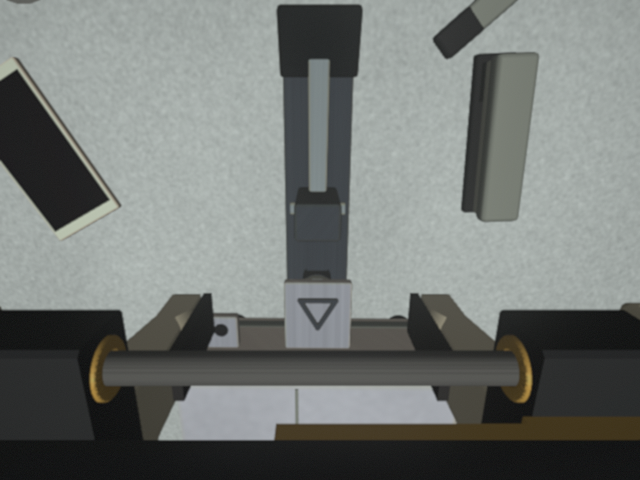

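The tower is at (525.4, 40.2) mm, so the saddle is at (540.1, 113.8) against the pad at (540.6, 114.9). The picture shows the bracket at (318,315) squarely over the nose, with the handle up. Now close the jaws and go above the press plate.

```bash
python3 -m handwheel '[[[0,-0.2,0],[0,0,0]],[[0,-0.4,0],[0,0,0]],[[0,-0.58,0],[0,0,0]],[[0,-0.61,0],[0,0,0]],[[0,-0.61,0],[0,0,0]]]' 1
python3 -m handwheel '[[[0,0,0.1],[0,0,0]],[[0,0,0.2],[0,0,0]],[[0,0,0.25],[0,0,0]],[[0,0,0.25],[0,0,0]],[[0,0,0.25],[0,0,0]]]'
python3 -m handwheel '[[[0,0,0],[0,0,0]],[[0,0,0],[0,0,0]],[[0,0,0],[0,0,0]],[[0,0,0],[0,0,0]],[[0,0,0],[0,0,0]]]'
python3 -c "
from h import *
print(rel([.5018,-.0775,.120],[180,0,168.7]))"
```

```text
clock: 17.6
tool_pos: [0.5012, -0.078, 0.2125]
orientation: [-179.9, -0.2, 168.5]
force: [0.1, 0.1, -0.7]
opening: 0.0602
clock: 18.02
tool_pos: [0.5025, -0.0756, 0.1634]
orientation: [-179.9, -0.1, 168.8]
force: [-0.9, 0.5, 0.7]
opening: 0.0267
clock: 18.43
tool_pos: [0.5029, -0.0759, 0.1644]
orientation: [180.0, 0.0, 168.7]
force: [-0.1, -0.3, 0.7]
opening: 0.0006
(array([ 0.0039, -0.0088,  0.2222]), array([0.0001, 0.0001, 0.    ]))
```

```bash
python3 -m handwheel '[[[0,-0.008,0.1],[0,0,0]],[[0,-0.008,0.18],[0,0,0]],[[0,-0.008,0.22],[0,0,0]],[[0,-0.008,0.22],[0,0,0]]]'
python3 -m handwheel '[[[0,0.002,0.03],[0,0,0]],[[0,0.003,0.05],[0,0,0]],[[0,0.003,0.08],[0,0,0]],[[0,0.002,0.11],[0,0,0]],[[0,0.002,0.11],[0,0,0]]]'
python3 -c "
from h import *
o=get_obs();print(o['tool_pos'],o['force'])"
```

```text
clock: 18.77
tool_pos: [0.5014, -0.0777, 0.1186]
orientation: [-179.9, -0.1, 168.7]
force: [-0.4, 0.9, 0.7]
opening: 0.0005
clock: 19.18
tool_pos: [0.5032, -0.0776, 0.0981]
orientation: [-180.0, 0.1, 168.7]
force: [-0.8, -2.0, 10.2]
opening: 0.0004
[ 0.50322098 -0.07757259  0.09811213] [-0.80170042 -2.04046752 10.17021356]
```

```bash
python3 -m handwheel '[[[0,-0.015,0.03],[0,0,0]],[[0,-0.025,0.06],[0,0,0]],[[0,-0.03,0.09],[0,0,0]],[[0,-0.035,0.12],[0,0,0]],[[0,-0.035,0.14],[0,0,0]]]'
python3 -m handwheel '[[[0,0,0.02],[0,0,0]],[[0,0,0.04],[0,0,0]],[[0,0,0.05],[0,0,0]],[[0,0,0.05],[0,0,0]],[[0,0,0.05],[0,0,0]]]'
```

```text
clock: 19.6
tool_pos: [0.5027, -0.0831, 0.0706]
orientation: [179.9, 0.2, 168.7]
force: [-1.4, 5.6, 10.3]
opening: 0.0004
clock: 20.02
tool_pos: [0.5028, -0.083, 0.0612]
orientation: [179.9, 0.2, 168.7]
force: [-1.3, 6.0, 12.0]
opening: 0.0007
```

```bash
python3 -m handwheel '[[[0,0.003,0.01],[0,0,0]],[[0,0.006,0.02],[0,0,0]],[[0,0.006,0.025],[0,0,0]],[[0,0.006,0.025],[0,0,0]],[[0,0.006,0.025],[0,0,0]]]'
python3 - <<'E'
from h import *
from scipy.spatial import ConvexHull
s=snapshot("scene");W=cloud(s);c=s["color"];z=W[...,2]
save("scn2.png",np.clip(cv2.resize(c[180:320,250:450],None,fx=4,fy=4,interpolation=2)*1.4,0,255).astype(np.uint8))
d=np.array([.1965,.981]);e=np.array([.981,-.1965]);r=W[...,:2]-[.5481,.1522]
ay=r@d;ax=r@e
# case top tilt
m=(z>.11)&(z<.145)&(ay>.02)&(ay<.28)&(abs(ax)<.1)&(abs(ay-.08)>.03)
p=np.polyfit(ay[m],z[m],1);print("tilt",-p[0],m.sum())
m=(z>.07)&(z<.086)&(abs(ay+.113)<.03)&(abs(ax)<.03)
if m.sum(): print("tower",m.sum(),W[m].mean(0),cv2.minAreaRect(W[m][:,:2].astype(np.float32)*1000))
E
```

```text
clock: 20.43
tool_pos: [0.503, -0.0826, 0.0585]
orientation: [180.0, 0.2, 168.8]
force: [-10.1, 4.7, 37.8]
opening: 0.0005
tilt 0.057302687675849964 2553
tower 133 [0.53016932 0.03451876 0.07804995] ((527.921875, 36.59605407714844), (30.174461364746094, 39.46669006347656), 76.67739868164062)
```

View pics/scn2.png

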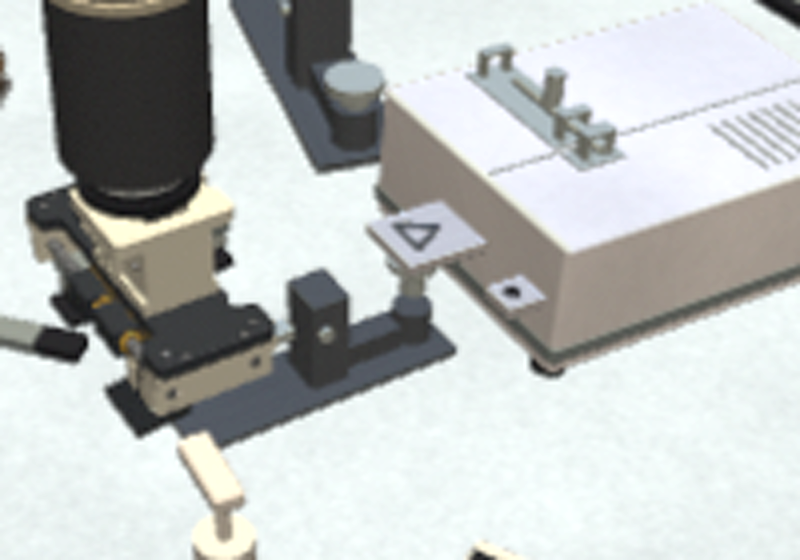

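The handle is on its stop (38 N), the side is raised (tilt ≈ 0.057) and the tower reads the same as before the stroke. Ease the force, hold, then let the handle up.

```bash
python3 -m handwheel '[[[0,0,-0.008],[0,0,0]],[[0,0.003,-0.008],[0,0,0]],[[0,0.003,-0.008],[0,0,0]],[[0,0.003,-0.008],[0,0,0]],[[0,0.003,-0.008],[0,0,0]]]'
python3 -m handwheel '[[[0,0,-0.05],[0,0,0]],[[0,0,-0.1],[0,0,0]],[[0,0.01,-0.15],[0,0,0]],[[0,0.015,-0.2],[0,0,0]],[[0,0.02,-0.25],[0,0,0]]]'
python3 -m handwheel '[[[0,0,-0.05],[0,0,0]],[[0,0,-0.1],[0,0,0]],[[0,0,-0.1],[0,0,0]],[[0,0,-0.1],[0,0,0]],[[0,0,-0.1],[0,0,0]]]'
python3 -m handwheel '[[[0,0,0],[0,0,0]],[[0,0,0],[0,0,0]],[[0,0,0],[0,0,0]]]'
cat > chk.py <<'E'
from h import *
o=get_obs();print(o["tool_pos"].round(4),o["force"].round(1))
s=snapshot("scene");W=cloud(s);z=W[...,2]
d=np.array([.1965,.981]);e=np.array([.981,-.1965]);r=W[...,:2]-[.5481,.1522];ay=r@d;ax=r@e
m=(z>.11)&(z<.145)&(ay>.02)&(ay<.28)&(abs(ax)<.1)&(abs(ay-.08)>.03)
print("tilt",-np.polyfit(ay[m],z[m],1)[0])
m=(z>.07)&(z<.086)&(abs(ay+.113)<.03)&(abs(ax)<.03)
print("tower",cv2.minAreaRect(W[m][:,:2].astype(np.float32)*1000))
m=(z>.09)&(z<.108)&(abs(ay+.233)<.03)&(abs(ax)<.03);print("plate up px",m.sum(),np.median(z[m]) if m.any() else None)
E
python3 chk.py
```

```text
clock: 20.9
tool_pos: [0.503, -0.0825, 0.0594]
orientation: [180.0, 0.2, 168.8]
force: [-6.5, -0.9, 29.3]
opening: 0.0007
clock: 21.32
tool_pos: [0.5036, -0.0777, 0.1079]
orientation: [179.9, 0.2, 168.7]
force: [0.7, 1.0, 0.7]
opening: 0.0003
clock: 21.73
tool_pos: [0.5016, -0.0785, 0.126]
orientation: [-180.0, -0.1, 168.7]
force: [0.3, -0.7, 0.0]
opening: 0.0001
clock: 21.98
tool_pos: [0.5019, -0.0785, 0.126]
orientation: [-180.0, -0.1, 168.7]
force: [0.5, -0.5, 0.1]
opening: 0.0004
[ 0.5019 -0.0785  0.126 ] [ 0.5 -0.5  0.1]
tilt 0.0014331537839677396
tower ((526.6539916992188, 35.80437469482422), (29.848997116088867, 39.217342376708984), 81.76841735839844)
plate up px 115 0.10104482587321714
```

Case back down (tilt 0.001), handle up, jack unmoved. Second press, ending at the same hold.

```bash
python3 -m handwheel '[[[0,-0.002,0.04],[0,0,0]],[[0,-0.006,0.07],[0,0,0]],[[0,-0.01,0.1],[0,0,0]],[[0,-0.013,0.13],[0,0,0]],[[0,-0.016,0.16],[0,0,0]]]'
python3 -m handwheel '[[[0,-0.002,0.03],[0,0,0]],[[0,-0.004,0.06],[0,0,0]],[[0,-0.004,0.09],[0,0,0]],[[0,-0.004,0.12],[0,0,0]],[[0,-0.004,0.14],[0,0,0]]]'
python3 -m handwheel '[[[0,0,0.015],[0,0,0]],[[0,0,0.03],[0,0,0]],[[0,0,0.045],[0,0,0]],[[0,0,0.045],[0,0,0]],[[0,0,0.045],[0,0,0]]]'
python3 -m handwheel '[[[0,0,0],[0,0,0]],[[0,0,0],[0,0,0]],[[0,0,0],[0,0,0]],[[0,0,0],[0,0,0]]]'
python3 chk.py
```

```text
clock: 22.45
tool_pos: [0.5015, -0.0823, 0.0944]
orientation: [-179.9, -0.0, 168.7]
force: [-1.7, -4.8, 11.0]
opening: 0.0005
clock: 22.87
tool_pos: [0.5014, -0.0837, 0.0665]
orientation: [-179.9, -0.0, 168.7]
force: [-1.1, -8.9, 10.8]
opening: 0.0003
clock: 23.28
tool_pos: [0.5017, -0.0834, 0.0593]
orientation: [-179.9, 0.0, 168.8]
force: [-6.6, -6.0, 28.5]
opening: 0.0008
clock: 23.62
tool_pos: [0.5017, -0.0834, 0.0593]
orientation: [-179.9, 0.1, 168.8]
force: [-7.2, -4.9, 26.8]
opening: 0.0005
[ 0.5017 -0.0834  0.0593] [-7.2 -4.9 26.8]
tilt 0.056336541076427576
tower ((527.5205078125, 36.05598831176758), (30.82584571838379, 37.01355743408203), 82.84725952148438)
plate up px 0 None
```

```bash
python3 -c "
from plant import *
print(close_job()); o=get_obs(); print(o['clock'],o['tool_pos'],o['force'])"
```

```text
the job is handed in; nothing more can be done
None
the job is handed in; nothing more can be done
```

I slid the bolt home, stood the small jack under the marked pad and pumped it once as a trial. I then pressed the handle down a second time and handed the job in at about 23.7 s while still holding it. No verdict was reported.

- **Bolt:** it travelled about 32 mm and met its hard stop. I didn't re-measure it after the jack work.
- **Jack position:** measured with the wrist camera after release, the saddle was about 1 mm from the pad centre. The scene camera's tower position stayed within about 1.5 mm through both strokes. It reads about 4 mm away from the wrist camera's value, a fixed offset between the two cameras.
- **Trial stroke:** the handle reached its stop at up to 38 N on the fingers, a little hard, and the case tilted about 0.057 rad. On release the handle came up and the tilt fell to about 0.001 rad.
- **Final hold:** the case was tilted about 0.056 rad, with the fingers pressing at about 27 N and about 9 N sideways.
- **Other things on the desk:** I planned the moves to keep clear of them and the pictures showed nothing shifted. I did not measure their final positions.

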